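Slide the pressure cooker onto its resting place and turn off the hob

TASK

Slide the pressure cooker across the hob from the orange ring to the green ring without lifting or tipping it, and leave it centred there with its handles pointing left and right along the hob; the metal is hot, so touch only the red handles. The spice ledges leave no room above the handle beside them, so pull it by the inner handle, let go of it at about the middle of the hob, and take the other handle for the rest. Then turn the dial anticlockwise fully to off and let go, leaving the jars, bottles, mug and spatula where they are.

Things in the scene. Friction and masses are not known exactly. Their poses are not given: they have to be found in the camera images.
- hob: fixed black tabletop hob; origin at the centre of its underside on the counter, exactly midway between the two rings in plan. Its x axis points away from the robot, y to the left along the row of the rings, z up. The flat deck is 30 mm above the counter, from x -180 to +120 mm, y -300 to +300 mm
- left_ledge (a point): middle of the inner upper edge of the left wooden spice ledge, fixed to the hob, 200 mm above the counter, 12 mm thick. It sits on an upright steel side screen whose inner face is at hob y = +259 mm (hob x -95 to +95 mm) and reaches 24 mm inward from it over the deck (to y = +235 mm) and 51 mm outward
- right_ledge (a point): middle of the inner upper edge of the right wooden spice ledge, fixed to the hob, 200 mm above the counter, 12 mm thick. It sits on an upright steel side screen whose inner face is at hob y = -259 mm (hob x -95 to +95 mm) and reaches 24 mm inward from it over the deck (to y = -235 mm) and 51 mm outward
- rear_rail (a point): middle of the top edge of the hob's low steel rear rail, 110 mm above the counter; the rail spans the hob at its x = +105 to +113 mm, so the cooker cannot be turned round on the deck
- cook_zone: orange painted ring with an orange centre dot, 202 mm outside diameter, flat on the hob's deck; origin at its centre on the deck surface. It is either the left or the right ring, 115 mm along the hob's y axis from the hob's centre; the cooker starts on it
- rest_zone: green painted ring with a green centre dot, 202 mm outside diameter, flat on the hob's deck; origin at its centre on the deck surface; the other of the two ring places, 230 mm from the orange one. The cooker goes here
- cooker: loose pressure cooker, about 0.75 kg, slides on the deck; origin at the centre of its underside, z up. Two like red block handles along its +y and -y: each 50 mm wide (along x), 16 mm thick, 62 to 78 mm above the underside, reaching to 130 mm from the axis. Grasp from above across the 50 mm, 108 mm from the axis, 70 mm up. At the start its y axis is within 0.1 rad of the hob's; it may end either way round
- shell: the hot metal part of the cooker (all but the red handles), fixed to it and with the same origin and axes: wall of 85 mm radius, lid rim of 87 mm radius 82 to 88 mm above the underside, low dome to 100 mm with a black valve, 20 mm wide, to 117 mm at the centre. Not to be touched
- dial (a joint): angle of the hob's dial in rad: 0 is off (a stop there), growing as it is turned clockwise seen from above; starts on, between 0.8 and 1.3. Turn it anticlockwise seen from above back to 0. It turns lightly and stays where it is left
- dial_grip (a point): the point to grip on the dial, on its upright turning axis, at the front middle of the hob. It lies 67 mm above the counter on an upright grey grip bar, 42 mm long, 14 mm thick, 44 to 74 mm above the counter, that turns with the dial; at 0 the bar lies along the hob's x axis, its white mark towards the robot
- spice0: loose glass spice jar, 40 mm in diameter, 75 mm tall, standing on a wooden ledge of the hob (bystander); origin at the centre of its underside
- spice1: loose glass spice jar, 40 mm in diameter, 75 mm tall, standing on a wooden ledge of the hob (bystander); origin at the centre of its underside
- spice2: loose glass spice jar, 40 mm in diameter, 75 mm tall, standing on a wooden ledge of the hob (bystander); origin at the centre of its underside
- oil: loose amber oil bottle, 56 mm in diameter, 170 mm tall, left of the hob (bystander); origin at the centre of its underside
- sauce: loose green sauce bottle, 52 mm in diameter, 140 mm tall, right of the hob (bystander); origin at the centre of its underside
- mug: loose white mug, 80 mm in diameter, 90 mm tall, left of the hob (bystander); origin at the centre of its underside
- spatula: loose red-handled spatula lying on the counter right of the hob (bystander); origin under its middle

How it is judged (in metres and radians):
On the way, in this order (a step that is already met when the one before it is completed fails the run):
1. the cooker is let go within 60 mm of the middle of the hob (y of cooker in the frame of hob between -0.06 and 0.06 m and contact force between the fingers and cooker below 0.2 N), for 0.1 s.
2. the cooker stands centred on the green ring, handles left and right, let go (horizontal distance between cooker and rest_zone below 0.012 m and angle between the y axis of cooker and the y axis of hob, either way round below 0.12 rad and angle between cooker's own z axis and vertical below 0.03 rad and z of cooker in the frame of hob below 0.034 m and contact force between the fingers and cooker below 0.2 N), for 0.2 s.
3. the dial is turned to off (value of joint dial below 0.1 rad), for 0.2 s.
At the end, for the whole second after the job is handed in: The cooker stands flat and still on the deck, its centre within 12 mm of the centre of the green ring and its handle line within 0.12 rad of the hob's y axis; the dial reads under 0.1 rad; nothing is held (horizontal distance between cooker and rest_zone below 0.012 m and angle between the y axis of cooker and the y axis of hob, either way round below 0.12 rad and angle between cooker's own z axis and vertical below 0.03 rad and z of cooker in the frame of hob below 0.034 m and value of joint dial below 0.1 rad and linear speed of cooker below 0.01 m/s); the robot touches nothing.
It fails at once if the cooker is lifted (8 mm) or tipped (0.09 rad) (z of cooker in the frame of hob above 0.038 m or angle between cooker's own z axis and vertical above 0.09 rad).
It fails at once if the hot metal is touched (over 2 N) (contact force between any of the fingers, the arm and shell above 2 N).
It fails at once if a jar, bottle, mug or the spatula is shifted by more than 25 mm (distance of any of spice0, spice1, spice2, oil, sauce, mug, spatula from where it was at the start of the episode above 0.025 m).
It also fails if it takes over 58 s, if anything falls off the work surface, if the arm or the gripper's body presses on something with over 40 N, if the wrist force passes 120 N, or if a joint passes its speed limit or range.

ROBOT

A 6-joint arm with a two-finger parallel gripper is mounted at the origin on the work surface. World frame = base frame: x ahead of the robot, y to its left, z up, the work surface at z = 0. Lengths are in m, angles in degrees, forces in N, time in s.
With the tool pointing down it reaches from about 0.25 to 0.725 m from the base axis. Payload 9.7 kg.
Tool frame: the origin (TCP) lies between the finger pads; the fingertips stand 22 mm ahead of it and the grasp point (between the pads) lies 3 mm ahead of it; z points along the fingers, y is the line along which they close (so a half turn about z gives the same grasp; the last joint's range is limited). The gripper opens to 85 mm and grips with 20 to 120 N. Pads are 22 mm wide; open, the fingers measure 114 mm over their backs; the gripper's body (76 mm by 85 mm) begins 54 mm behind the grasp point. The pads swing forward as they close: fully open they stand 13 mm farther back than shut.
Start: joints at [73.167, 4.979, 10.078, 95.1, 0, 90], TCP at [0.159, 0.526, 0.225] pointing down, gripper open.
Joint ranges: [-179.16, 179.16], [-48.56, 103.87], [-65.8, 70.77], [-126.05, 130.52], [-82.76, 87.17], [-180, 180]. Speed limits (degrees/s): [127.2, 127.2, 147.25, 180, 180, 180].

INTERFACE

Orientations are given as [roll, pitch, yaw] about the fixed x, y, z axes, in that order (R = Rz(yaw) Ry(pitch) Rx(roll)).
In Python, from workcell import bot, viewer, finder gives the robot as it stands.
- The arm moves only by the tool move_arm, never from a script. Its arguments are lists of equal length, an entry for each row: "offset": the shift along the tool's x, y, z in cm, a list of three; "twist": the turn, a rotation vector about the tool's x, y, z in rad, a list of three; "grip": the opening, from 0 (shut) to 1 (fully open). In form: {"offset": [[x, y, z], ...], "twist": [[ax, ay, az], ...], "grip": [grip, ...]}. A call has 1 to 5 rows; each row shifts and turns the commanded pose from where the row before left it, along the tool's axes as they then stand; what a row does not reach is not made up. A row lasts 1/10 s, in which the tool goes at most 50 mm and 8.59 degrees, less where a joint would pass 70% of its speed; a pose out of reach is approached as far as the arm can. A call is refused whole if a number of a shift passes 5 or a number of a turn 0.15, either way. A call with a gripper value outside its range is refused whole. The fingers move at their own pace and stop on an object; "force" is the grip in N (left out, the last holds). Time passes only in rows, so rows that do not move let the fingers close. It gives the time, the measured TCP pose, the force, the opening and the grip force at its end, in the units of the state.
- bot.get_obs(): the state, without advancing time (a new reading comes with each control period).
- viewer.camera(name): name is "scene" or "side" or "wrist"; returns a dict with "color" (420x560x3 uint8, red, green, blue), "depth" (420x560 float32, m along the optical axis (not along the pixel's ray), 0 where there is no reading), "vfov" (degrees; the focal length in pixels is half the picture's height over the tangent of half this angle, whatever the lens; pixels are square), "cx", "cy" (the principal point, pixels), "position" and "attitude" of the camera in the world; the wrist camera has in their place "tool_from_camera" (4x4, takes a point from camera to tool coordinates, whose origin is the TCP and whose axes are the flange's). Camera axes: x right, y down, z forward; pixel columns grow to the right and rows downward; lengths in m; the calibration is good to about 2 mm. The wrist camera is an equidistant fisheye: a pixel r from the principal point sees the ray r / f radians off the axis. A picture is of the moment at which its call begins: read the wrist's pose just before it.
- bot.job_done(): hands the job in; it is judged then, once.
Trained networks look in a picture, given as the dict that the camera call returned (one of the last four; its "shot" number tells which), for a name from the list of things; names that differ only in an ending like _2 or _b are one class to them, and where a whole thing is asked for, a point or a joint stands for the part that bears it (a point fixed in the world has none). Each returns a list of dicts, best first, with "p" (0 to 1); they miss things now and then, are a little off and sometimes report something else, mostly with a low value. They report only what shows in the picture. A call takes as long as a camera call.
- finder.boxes_of(picture, thing): "position" ([column, row] in pixels, amid what is visible of it).
- finder.pinpoint(picture, thing): "position" ([column, row] in pixels: a listed point, or the origin of a listed thing).
The state is a dict: "time": time; "q": joint angles; "qd": joint speeds; "joint_efforts": joint torques, N m; "ee_pos": TCP position; "tcp_rot": TCP orientation; "wrist_force": force on the tool from outside, world axes, zero at the start; "torque": the same for the moment, N m; "opening": finger opening in m; "grasp_force": force on a finger pad.
Only numpy, scipy, OpenCV 4.12 (cv2) and the standard library are available. Lean on these libraries where they do the work, as an engineer would, in place of code of your own. Each camera call takes 0.05 s, during which the arm holds its last target. There are 200 camera calls.

## Working session

There is one attempt and no reset: what is moved stays moved. The work goes in short steps, Python scripts to look and compute and a tool call to move; the robot and the scene stay as the last step left them, time stands still between calls to the robot, and variables do not carry over. Pictures are saved under pics/ and viewed, at most 10 in all, crops included, and the job is handed in when it is done.

Besides the shell and the picture viewer there is one more tool, called after ">>>" as name(argument=value, ...) on one line, values as JSON. move_arm: Moves the arm, as the interface text tells. Its arguments: {"type":"object","properties":{"offset":{"type":"array","items":{"type":"array","items":{"type":"number"}}},"twist":{"type":"array","items":{"type":"array","items":{"type":"number"}}},"grip":{"type":"array","items":{"type":"number"}},"force":{"type":"number"}},"required":["offset","twist","grip"]}

```bash
mkdir -p pics; ls
cat > h.py <<'E'
import numpy as np,cv2
from scipy.spatial.transform import Rotation as R
from workcell import bot,viewer,finder
def rot(a):
    a=np.array(a,float)
    if a.shape==(3,3): return a
    if a.shape==(4,): return R.from_quat(a).as_matrix()
    return R.from_euler('xyz',a,degrees=True).as_matrix()
def ray(p,px):
    h=p['color'].shape[0]; f=h/2/np.tan(np.radians(p['vfov'])/2)
    u=(px[0]-p['cx'])/f; v=(px[1]-p['cy'])/f
    if 'tool_from_camera' in p:
        r=np.hypot(u,v); d=np.array([u/r*np.sin(r),v/r*np.sin(r),np.cos(r)]) if r>0 else np.array([0,0,1.])
        T=np.array(p['tool_from_camera']); o=p['obs']; W=rot(o['tcp_rot'])
        return W@T[:3,3]+np.array(o['ee_pos']), W@T[:3,:3]@d, d
    d=np.array([u,v,1.]); return np.array(p['position']),rot(p['attitude'])@d,d
def atz(p,px,z):
    o,d,_=ray(p,px); return o+d*(z-o[2])/d[2]
def dep(p,px):
    o,d,c=ray(p,px); x,y=int(round(px[0])),int(round(px[1])); return o+d*p['depth'][y,x]/c[2]
def shot(n):
    ob=bot.get_obs(); p=viewer.camera(n); p['obs']=ob; return p
def save(p,n): cv2.imwrite('pics/'+n,cv2.cvtColor(p['color'],cv2.COLOR_RGB2BGR))
E
python3 - <<'E'
from h import *
np.set_printoptions(precision=4,suppress=True)
Z=dict(hob=0,left_ledge=.2,right_ledge=.2,rear_rail=.11,cook_zone=.03,rest_zone=.03,cooker=.03,dial_grip=.067,spice0=.2,oil=0,sauce=0,mug=0)
for n in('scene','side'):
    p=shot(n); save(p,n+'.png'); print(n,p['position'],p['attitude'],p['vfov'])
    for t,z in Z.items():
        for r in finder.pinpoint(p,t)[:2]: print(t,np.round(r['position'],1),round(r['p'],2),atz(p,r['position'],z)[:2])
print(bot.get_obs())
E
```

```text
pics
scene [1.3272 1.0935 1.7074] [-139.4422   -0.8828  145.2489] 42.194753808153585
hob [262.4 241.4] 0.9 [ 0.6081 -0.0459]
hob [281.9 256.7] 0.38 [0.5869 0.0602]
left_ledge [309.1 247.6] 0.8 [0.5724 0.202 ]
right_ledge [227.7 173.3] 0.96 [ 0.6184 -0.2728]
rear_rail [238.9 241.5] 0.76 [ 0.7273 -0.0211]
cook_zone [244.1 222.6] 0.54 [ 0.6289 -0.1478]
rest_zone [279.8 253.5] 0.61 [0.5978 0.0612]
rest_zone [248.3 222.3] 0.18 [ 0.614  -0.1396]
cooker [242.7 220.7] 0.9 [ 0.6283 -0.1595]
cooker [281.8 254.8] 0.24 [0.595  0.0707]
dial_grip [288.9 215.3] 0.53 [ 0.4758 -0.0528]
spice0 [328.3 248.1] 0.74 [0.518  0.2414]
spice0 [311.1 259.3] 0.73 [0.5968 0.2466]
oil [341.7 340.9] 0.5 [0.6215 0.4761]
sauce [208.5 173.3] 0.58 [ 0.5951 -0.5015]
sauce [234.9 150.2] 0.29 [ 0.4187 -0.5658]
mug [387.  318.5] 0.8 [0.4313 0.4983]
side [-0.2364 -0.8464  0.7809] [-119.0902   -0.6754  -42.6604] 51.49029562626052
hob [305.7 246.4] 0.76 [ 0.6016 -0.0624]
hob [223.3 163.6] 0.22 [0.7919 0.6412]
left_ledge [243.9 167.9] 0.88 [0.5583 0.1879]
right_ledge [370.3 210.2] 0.7 [ 0.6419 -0.2579]
rear_rail [320.3 200.8]
[... 320 characters left out ...]
.5231 0.2388]
oil [214.5 190.3] 0.92 [0.6112 0.4507]
sauce [424.7 311.6] 0.61 [ 0.6194 -0.4767]
sauce [300.1 242.9] 0.51 [ 0.6023 -0.0365]
mug [164.9 200. ] 0.83 [0.4252 0.5072]
mug [299.5 241.6] 0.43 [ 0.6061 -0.0299]
{'time': 1.3, 'q': array([73.1668,  4.9789, 10.0778, 95.099 ,  0.0015, 90.0003]), 'qd': array([-0.0334, -0.1215, -0.0102,  0.0231, -0.0048, -0.0868]), 'joint_efforts': array([  0.0007, -52.0098,  46.4862,   0.0016,   0.    ,   0.    ]), 'ee_pos': array([0.1593, 0.5264, 0.2247]), 'tcp_rot': array([-179.9998,   -0.0015,  163.1665]), 'wrist_force': array([-0.2336,  0.558 ,  0.6927]), 'torque': array([ 0.0057,  0.0031, -0.0261]), 'grasp_force': 0.0, 'opening': 0.08527840282174318}
```

View pics/scene.png

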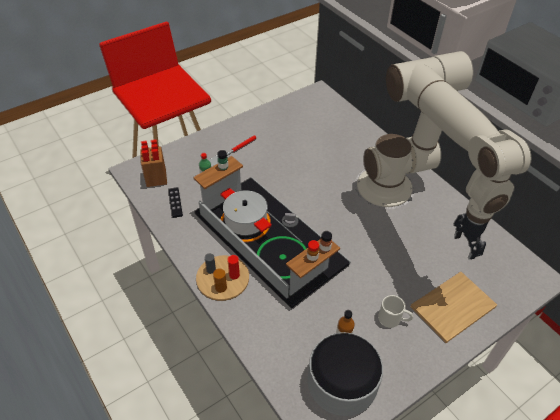

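View pics/side.png

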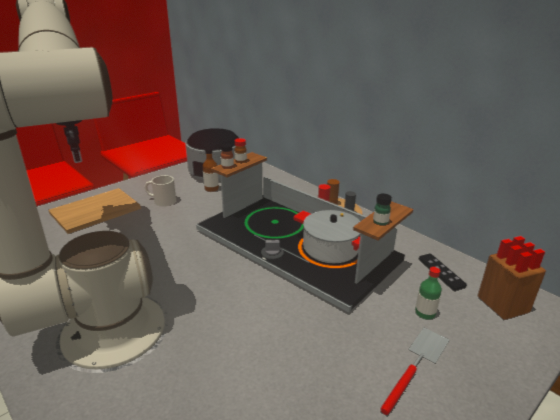

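```bash
cat >> h.py <<'E'
def plan(pts,n,grip=1.0,start=None):
    "pts: list of (x,y,z,yawdeg); n rows for each; prints rows of 5"
    o=bot.get_obs()
    pos=np.array(o['ee_pos'] if start is None else start[:3]); yaw=o['tcp_rot'][2] if start is None else start[3]
    rows=[]; W=R.from_euler('xyz',[180,0,yaw],degrees=True)
    for pt,k in zip(pts,n):
        p0,y0=pos.copy(),W.as_euler('xyz',degrees=True)[2]
        dy=(pt[3]-y0+180)%360-180
        for i in range(1,k+1):
            d=np.round(W.inv().apply(p0+(np.array(pt[:3])-p0)*i/k-pos)*100,2 if k<3 else 1)
            c=W.as_euler('xyz',degrees=True)[2]; a=-np.radians((y0+dy*i/k-c+180)%360-180); a=round(a,2)
            if abs(d).max()>5 or np.linalg.norm(d)>5 or abs(a)>.15: print('TOO BIG',d,a)
            pos=pos+W.apply(d/100); W=W*R.from_rotvec([0,0,a]); rows.append((d.tolist(),[0,0,a]))
    for i in range(0,len(rows),5):
        print('off',[r[0] for r in rows[i:i+5]],'tw',[r[1] for r in rows[i:i+5]])
    print('end',pos,W.as_euler('xyz',degrees=True)[2])
E
python3 - <<'E'
from h import *
plan([(.48,-.03,.32,98)],[15])
E
```

```text
off [[-3.1, -2.9, -0.6], [-3.4, -2.7, -0.7], [-3.5, -2.4, -0.6], [-3.7, -2.2, -0.6], [-3.8, -1.9, -0.7]] tw [[0, 0, np.float64(0.08)], [0, 0, np.float64(0.07)], [0, 0, np.float64(0.08)], [0, 0, np.float64(0.07)], [0, 0, np.float64(0.08)]]
off [[-4.0, -1.5, -0.6], [-4.1, -1.3, -0.6], [-4.2, -0.9, -0.7], [-4.2, -0.7, -0.6], [-4.3, -0.3, -0.7]] tw [[0, 0, np.float64(0.07)], [0, 0, np.float64(0.08)], [0, 0, np.float64(0.08)], [0, 0, np.float64(0.07)], [0, 0, np.float64(0.08)]]
off [[-4.3, 0.0, -0.6], [-4.2, 0.4, -0.6], [-4.3, 0.6, -0.7], [-4.1, 1.0, -0.6], [-4.1, 1.3, -0.6]] tw [[0, 0, np.float64(0.07)], [0, 0, np.float64(0.08)], [0, 0, np.float64(0.08)], [0, 0, np.float64(0.07)], [0, 0, np.float64(0.08)]]
end [ 0.47967599 -0.02987877  0.31967972] 97.84932660366624
```

>>> move_arm(offset=[[-3.1, -2.9, -0.6], [-3.4, -2.7, -0.7], [-3.5, -2.4, -0.6], [-3.7, -2.2, -0.6], [-3.8, -1.9, -0.7]], twist=[[0, 0, 0.08], [0, 0, 0.07], [0, 0, 0.08], [0, 0, 0.07], [0, 0, 0.08]], grip=[1, 1, 1, 1, 1])

```text
time: 1.8
ee_pos: [0.2659, 0.3393, 0.2569]
tcp_rot: [180.0, 0.0, 141.2]
wrist_force: [1.1, 0.6, 0.6]
opening: 0.0851
grasp_force: 0.0
```

>>> move_arm(offset=[[-4.0, -1.5, -0.6], [-4.1, -1.3, -0.6], [-4.2, -0.9, -0.7], [-4.2, -0.7, -0.6], [-4.3, -0.3, -0.7]], twist=[[0, 0, 0.07], [0, 0, 0.08], [0, 0, 0.08], [0, 0, 0.07], [0, 0, 0.08]], grip=[1, 1, 1, 1, 1])

```text
time: 2.3
ee_pos: [0.3733, 0.1537, 0.2892]
tcp_rot: [180.0, 0.0, 119.5]
wrist_force: [-0.0, 0.6, -1.2]
opening: 0.0854
grasp_force: 0.0
```

>>> move_arm(offset=[[-4.3, 0.0, -0.6], [-4.2, 0.4, -0.6], [-4.3, 0.6, -0.7], [-4.1, 1.0, -0.6], [-4.1, 1.3, -0.6]], twist=[[0, 0, 0.07], [0, 0, 0.08], [0, 0, 0.08], [0, 0, 0.07], [0, 0, 0.08]], grip=[1, 1, 1, 1, 1])

```text
time: 2.8
ee_pos: [0.4802, -0.0317, 0.3202]
tcp_rot: [180.0, 0.0, 97.7]
wrist_force: [-0.5, 0.6, 0.7]
opening: 0.0854
grasp_force: 0.0
```

Run:
```python
from h import *
np.set_printoptions(precision=4,suppress=True)
Z=dict(hob=0,left_ledge=.2,right_ledge=.2,rear_rail=.11,cook_zone=.03,rest_zone=.03,cooker=.03,dial_grip=.067)
p=shot('wrist'); save(p,'w1.png'); print(p['obs']['ee_pos'],p['obs']['tcp_rot'],p['tool_from_camera'],p['cx'],p['cy'],p['vfov'])
for t,z in Z.items():
    for r in finder.pinpoint(p,t)[:2]: print(t,np.round(r['position'],1),round(r['p'],2),atz(p,r['position'],z)[:2])
import pickle; pickle.dump(p,open('w1.pkl','wb'))
```

```text
[ 0.4802 -0.0317  0.3202] [179.9593   0.0012  97.662 ] [[-0.0008 -0.9548 -0.2972  0.0747]
 [ 1.     -0.0006 -0.0008  0.0003]
 [ 0.0006 -0.2972  0.9548 -0.1499]
 [ 0.      0.      0.      1.    ]] 279.7730801581577 211.48393508230578 65.70646984690485
hob [364.7 178.6] 0.64 [ 0.6098 -0.0343]
left_ledge [357.3 259.1] 0.56 [ 0.5598 -0.0776]
rear_rail [465.2 196.1] 0.91 [ 0.7185 -0.0167]
rest_zone [377.2 102.7] 0.75 [0.6001 0.0788]
cooker [360.1 257.5] 0.88 [ 0.6198 -0.15  ]
dial_grip [272.4 186. ] 0.71 [ 0.4733 -0.0496]
```

View pics/w1.png

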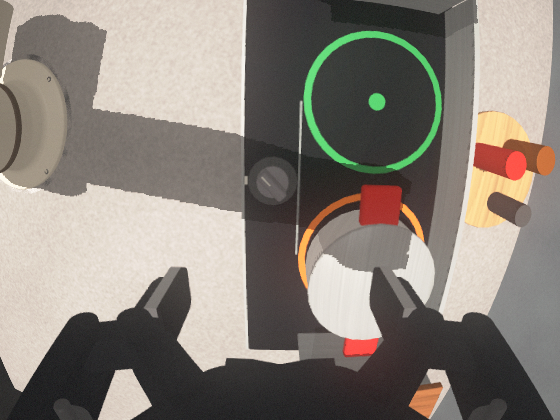

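```bash
cat >> h.py <<'E'
def proj(p,mask,z):
    ys,xs=np.nonzero(mask); return np.array([atz(p,(x,y),z)[:2] for x,y in zip(xs,ys)])
def green(p):
    h=cv2.cvtColor(p['color'],cv2.COLOR_RGB2HSV); m=cv2.inRange(h,(45,120,60),(80,255,255))
    c,l,s,cc=cv2.connectedComponentsWithStats(m)
    k=1+np.argmax(s[1:,4]); P=proj(p,l==k,.03)
    A=np.c_[2*P,np.ones(len(P))]; s_=np.linalg.lstsq(A,(P**2).sum(1),rcond=None)[0]
    return s_[:2],np.sqrt(s_[2]+s_[:2]@s_[:2])
def reds(p,z=.108):
    h=cv2.cvtColor(p['color'],cv2.COLOR_RGB2HSV); m=cv2.inRange(h,(0,180,60),(4,255,255))|cv2.inRange(h,(174,180,60),(180,255,255))
    c,l,s,cc=cv2.connectedComponentsWithStats(m); out=[]
    for k in range(1,c):
        if s[k,4]>150:
            P=proj(p,l==k,z); r=cv2.minAreaRect((P*1000).astype(np.float32)); out.append((cc[k].round(),s[k,4],np.round(r[0],1),np.round(r[1],1),round(r[2],1)))
    return out
E
python3 - <<'E'
from h import *
import pickle; p=pickle.load(open('w1.pkl','rb'))
print(green(p)); 
for r in reds(p): print(*r)
g=cv2.cvtColor(p['color'],cv2.COLOR_RGB2GRAY).astype(int)
E_=[]
for y in list(range(10,90,8))+list(range(225,345,8)):
    d=g[y,228:262]; x=228+np.argmin(np.diff(d)); E_.append(atz(p,(x+.5,y),.03)[:2])
E_=np.array(E_); f=np.polyfit(E_[:,1],E_[:,0],1); res=E_[:,0]-np.polyval(f,E_[:,1]); k=abs(res)<.004; f=np.polyfit(E_[k,1],E_[k,0],1); print('front edge yaw',-np.degrees(np.arctan(f[0])),f,k.sum(),len(k))
E
```

```text
(array([0.59868768, 0.08049005]), np.float64(0.09603535538708492))
[515. 165.] 465 [792.9  41.6] [41.3 47.1] 39.0
[380. 202.] 1297 [603.2 -44.8] [50.9 47.8] 5.3
[360. 350.] 187 [ 630.8 -265.2] [25.3 49. ] 89.5
front edge yaw 6.526535088284334 [-0.11440477  0.42712526] 25 25
```

Run:
```python
from h import *
plan([(.603,-.044,.2,96.3),(.603,-.044,.103,96.3)],[5,5])
```

```text
off [[-0.6, 2.4, 2.4], [-0.7, 2.4, 2.4], [-0.6, 2.4, 2.4], [-0.6, 2.5, 2.4], [-0.6, 2.4, 2.4]] tw [[0, 0, np.float64(0.01)], [0, 0, np.float64(0.0)], [0, 0, np.float64(0.01)], [0, 0, np.float64(0.0)], [0, 0, np.float64(0.01)]]
off [[0.0, -0.0, 1.9], [0.0, -0.0, 2.0], [0.0, -0.0, 1.9], [0.0, -0.0, 2.0], [0.0, -0.0, 1.9]] tw [[0, 0, np.float64(-0.0)], [0, 0, np.float64(-0.0)], [0, 0, np.float64(-0.0)], [0, 0, np.float64(-0.0)], [0, 0, np.float64(-0.0)]]
end [ 0.60323099 -0.0443922   0.10295144] 96.2366794258067
```

>>> move_arm(offset=[[-0.6, 2.4, 2.4], [-0.7, 2.4, 2.4], [-0.6, 2.4, 2.4], [-0.6, 2.5, 2.4], [-0.6, 2.4, 2.4]], twist=[[0, 0, 0.01], [0, 0, 0], [0, 0, 0.01], [0, 0, 0], [0, 0, 0.01]], grip=[1, 1, 1, 1, 1])

```text
time: 3.75
ee_pos: [0.6044, -0.0446, 0.199]
tcp_rot: [180.0, 0.0, 96.2]
wrist_force: [0.4, -0.7, 0.1]
opening: 0.0853
grasp_force: 0.0
```

Run:
```python
from h import *
p=shot('wrist'); save(p,'w2.png'); print(p['obs']['ee_pos'],p['obs']['tcp_rot'])
print(green(p)); 
for r in reds(p): print(*r)
```

```text
[ 0.60435768 -0.04459324  0.19896013] [1.79969648e+02 3.98695196e-03 9.62246106e+01]
(array([0.59848555, 0.08060869]), np.float64(0.09611293562010276))
[497. 140.] 1529 [781.7  37. ] [69.1 39.9] 9.9
[281. 209.] 3568 [605.4 -44.7] [48.7 48.9] 7.3
```

View pics/w2.png

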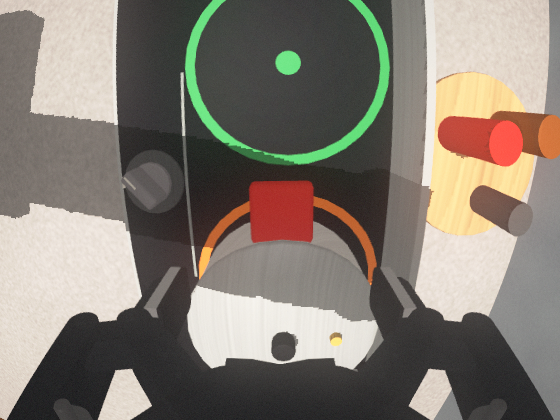

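>>> move_arm(offset=[[0, 0, 1.9], [0, 0, 2], [0, 0, 1.9], [0, 0, 2], [0, 0, 1.8]], twist=[[0, 0, 0], [0, 0, 0], [0, 0, 0], [0, 0, 0], [0, 0, 0]], grip=[1, 1, 1, 1, 1])

```text
time: 4.3
ee_pos: [0.6032, -0.0445, 0.1029]
tcp_rot: [-180.0, -0.0, 96.2]
wrist_force: [0.1, 0.7, 0.0]
opening: 0.0854
grasp_force: 0.0
```

>>> move_arm(offset=[[0, 0, 0], [0, 0, 0], [0, 0, 0], [0, 0, 0], [0, 0, 0]], twist=[[0, 0, 0], [0, 0, 0], [0, 0, 0], [0, 0, 0], [0, 0, 0]], grip=[0.8, 0.6, 0.5, 0.45, 0.45], force=25)

```text
time: 4.8
ee_pos: [0.604, -0.0456, 0.1045]
tcp_rot: [179.9, 0.0, 96.1]
wrist_force: [-0.1, -0.0, 1.0]
opening: 0.0384
grasp_force: 0.0
```

Run:
```python
from h import *
p=shot('wrist'); print(bot.get_obs()['opening'],bot.get_obs()['grasp_force'])
q=shot('side'); c=q['color'][150:300,200:420]; c=cv2.resize(c,None,fx=2,fy=2); w=p['color']
im=np.zeros((420,800,3),np.uint8); im[:300,:440]=c; im[:315,440:800]=cv2.resize(w,(480,360))[:315,60:420]
cv2.imwrite('pics/c1.png',im[:,:,::-1])
for r in reds(p): print(*r)
```

```text
0.03859854525407371 0.0
[545. 148.] 1473 [747.5  33.9] [35.  38.8] 17.2
[281. 258.] 7645 [605.7 -44. ] [48.9 50.8] 7.9
```

View pics/c1.png

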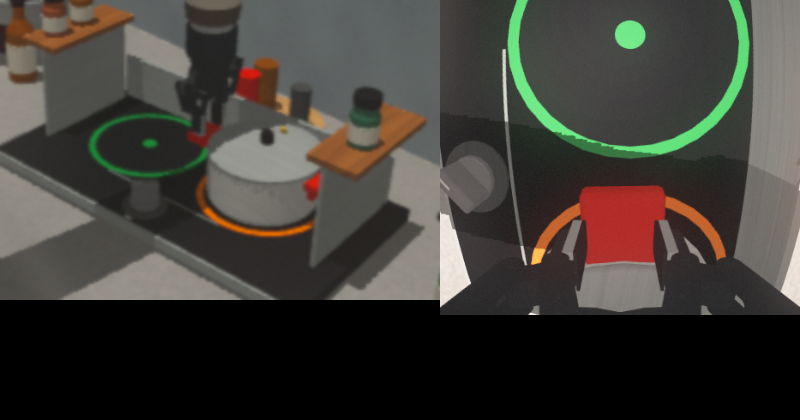

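>>> move_arm(offset=[[0, 0, 0], [0, 0, 0], [0, 0, 0]], twist=[[0, 0, 0], [0, 0, 0], [0, 0, 0]], grip=[0.3, 0.2, 0.1])

```text
time: 5.2
ee_pos: [0.6036, -0.0456, 0.1037]
tcp_rot: [-180.0, -0.0, 96.1]
wrist_force: [-0.2, 0.2, -0.1]
opening: 0.0084
grasp_force: 0.0
```

Run:
```python
from h import *
p=shot('wrist'); o=bot.get_obs(); print(o['opening'],o['ee_pos'],o['tcp_rot'])
q=shot('side'); c=q['color'][180:280,230:380]; c=cv2.resize(c,None,fx=2.66,fy=2.66); w=p['color']
im=np.zeros((420,800,3),np.uint8); im[:c.shape[0],:c.shape[1]]=c; im[:400,410:800]=w[20:420,80:470]
cv2.imwrite('pics/c2.png',im[:,:,::-1])
for r in reds(p): print(*r)
d=p['depth']; print([ (r,round(float(d[r,281]),3)) for r in range(200,420,15)]); print(dep(p,(281,250)),dep(p,(281,300)))
```

```text
0.008241839787216633 [ 0.60358661 -0.04557557  0.10368043] [-1.79997887e+02 -1.44186155e-03  9.61309773e+01]
[547. 149.] 1292 [747.8  34.6] [32.5 35.5] 14.1
[285. 248.] 5363 [605.5 -43.4] [48.8 49. ] 7.1
[(200, 0.231), (215, 0.234), (230, 0.156), (245, 0.157), (260, 0.159), (275, 0.162), (290, 0.164), (305, 0.167), (320, 0.157), (335, 0.157), (350, 0.157), (365, 0.084), (380, 0.077), (395, 0.07), (410, 0.068)]
[ 0.60325178 -0.03558492  0.10868063] [ 0.60633887 -0.06414725  0.10899094]
```

View pics/c2.png

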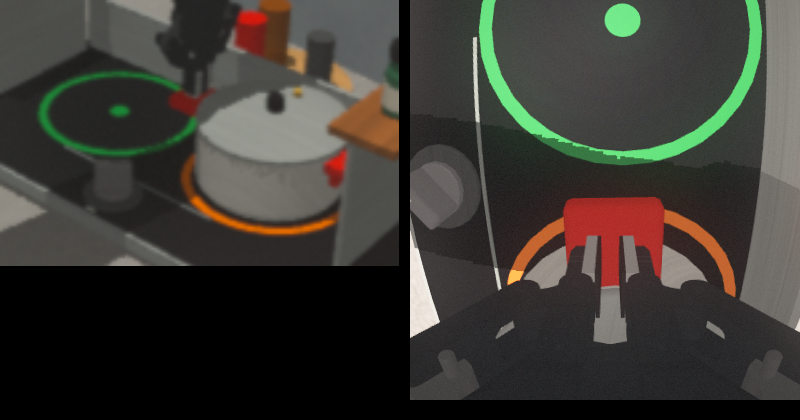

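Run:
```python
from h import *
np.set_printoptions(precision=3,suppress=True)
p=shot('wrist')
for r in range(250,340,8): print(r,[dep(p,(x,r)) for x in (254,265,272,310)])
```

```text
250 [array([ 0.59 , -0.037,  0.108]), array([ 0.596, -0.037,  0.108]), array([ 0.599, -0.036,  0.109]), array([ 0.617, -0.034,  0.109])]
258 [array([ 0.591, -0.041,  0.109]), array([ 0.596, -0.037,  0.117]), array([ 0.599, -0.04 ,  0.109]), array([ 0.618, -0.038,  0.109])]
266 [array([ 0.591, -0.041,  0.117]), array([ 0.596, -0.036,  0.126]), array([ 0.6  , -0.045,  0.108]), array([ 0.617, -0.038,  0.118])]
274 [array([ 0.592, -0.041,  0.126]), array([ 0.597, -0.036,  0.133]), array([ 0.6  , -0.049,  0.11 ]), array([ 0.616, -0.038,  0.126])]
282 [array([ 0.592, -0.037,  0.14 ]), array([ 0.597, -0.036,  0.14 ]), array([ 0.601, -0.054,  0.109]), array([ 0.616, -0.039,  0.132])]
290 [array([ 0.593, -0.037,  0.146]), array([ 0.597, -0.037,  0.146]), array([ 0.601, -0.059,  0.108]), array([ 0.615, -0.038,  0.14 ])]
298 [array([ 0.593, -0.036,  0.153]), array([ 0.597, -0.039,  0.148]), array([ 0.602, -0.064,  0.108]), array([ 0.613, -0.032,  0.156])]
306 [array([ 0.594, -0.036,  0.159]), array([ 0.598, -0.042,  0.148]), array([ 0.602, -0.068,  0.109]), array([ 0.613, -0.034,  0.159])]
314 [array([ 0.594, -0.035,  0.165]), array([ 0.598, -0.046,  0.149]), array([ 0.602, -0.067,  0.118]), array([ 0.613, -0.034,  0.163])]
322 [array([ 0.594, -0.036,  0.168]), array([ 0.598, -0.05 ,  0.148]), array([ 0.603, -0.071,  0.12 ]), array([ 0.612, -0.033,  0.169])]
330 [array([ 0.595, -0.03 ,  0.179]), array([ 0.599, -0.052,  0.151]), array([ 0.603, -0.074,  0.122]), array([ 0.611, -0.029,  0.179])]
338 [array([ 0.595, -0.03 ,  0.183]), array([ 0.6  , -0.08 ,  0.123]), array([ 0.603, -0.079,  0.123]), array([ 0.61 , -0.029,  0.183])]
```

>>> move_arm(offset=[[0, 0, 0], [0, 0, 0], [0, 0, 0], [0, 0, 0], [0, 0, 0]], twist=[[0, 0, 0], [0, 0, 0], [0, 0, 0], [0, 0, 0], [0, 0, 0]], grip=[1, 1, 1, 1, 1])

```text
time: 5.85
ee_pos: [0.6036, -0.0456, 0.1037]
tcp_rot: [-180.0, -0.0, 96.1]
wrist_force: [-0.4, -0.6, 0.2]
opening: 0.0798
grasp_force: 0.0
```

>>> move_arm(offset=[[0, 0, 0], [0, 0, 0.7], [0, 0, 0.7], [0, 0, 0.7], [0, 0, 0.7]], twist=[[0, 0, 0], [0, 0, 0], [0, 0, 0], [0, 0, 0], [0, 0, 0]], grip=[1, 1, 1, 1, 1])

```text
time: 6.35
ee_pos: [0.6034, -0.0456, 0.0747]
tcp_rot: [-180.0, -0.0, 96.1]
wrist_force: [0.5, -0.1, -0.7]
opening: 0.0854
grasp_force: 0.0
```

>>> move_arm(offset=[[0, 0, 0], [0, 0, 0], [0, 0, 0], [0, 0, 0], [0, 0, 0]], twist=[[0, 0, 0], [0, 0, 0], [0, 0, 0], [0, 0, 0], [0, 0, 0]], grip=[0.8, 0.65, 0.6, 0.55, 0.5], force=25)

```text
time: 6.85
ee_pos: [0.6042, -0.0455, 0.0764]
tcp_rot: [179.9, 0.0, 96.1]
wrist_force: [3.2, 1.4, 4.1]
opening: 0.0502
grasp_force: 27.0
```

Run:
```python
from h import *
np.set_printoptions(precision=3,suppress=True)
p=shot('wrist'); save(p,'w3.png'); o=p['obs']; print(o['ee_pos'],o['opening'],o['grasp_force'],o['wrist_force'])
for r in reds(p): print(*r)
for r in range(240,340,12): print(r,[dep(p,(x,r)) for x in (215,225,235,340)])
```

```text
[ 0.604 -0.045  0.076] 0.05015712054395025 26.96433037519455 [3.21  1.404 4.097]
[280. 287.] 11331 [604.1 -43.9] [48.6 51.6] 7.5
240 [array([ 0.563, -0.056,  0.031]), array([ 0.569, -0.055,  0.03 ]), array([ 0.583, -0.025,  0.099]), array([ 0.644, -0.047,  0.031])]
252 [array([ 0.563, -0.064,  0.031]), array([ 0.58 , -0.027,  0.108]), array([ 0.584, -0.027,  0.108]), array([ 0.646, -0.056,  0.03 ])]
264 [array([ 0.574, -0.038,  0.098]), array([ 0.58 , -0.032,  0.108]), array([ 0.585, -0.031,  0.109]), array([ 0.63 , -0.033,  0.098])]
276 [array([ 0.577, -0.038,  0.109]), array([ 0.58 , -0.039,  0.107]), array([ 0.585, -0.037,  0.11 ]), array([ 0.628, -0.032,  0.109])]
288 [array([ 0.578, -0.038,  0.118]), array([ 0.581, -0.044,  0.108]), array([ 0.585, -0.043,  0.109]), array([ 0.628, -0.037,  0.111])]
300 [array([ 0.579, -0.041,  0.122]), array([ 0.581, -0.05 ,  0.108]), array([ 0.586, -0.048,  0.11 ]), array([ 0.629, -0.042,  0.113])]
312 [array([ 0.579, -0.046,  0.124]), array([ 0.581, -0.058,  0.106]), array([ 0.586, -0.055,  0.109]), array([ 0.629, -0.046,  0.116])]
324 [array([ 0.579, -0.052,  0.124]), array([ 0.579, -0.077,  0.091]), array([ 0.586, -0.062,  0.109]), array([ 0.63 , -0.05 ,  0.119])]
336 [array([ 0.585, -0.031,  0.155]), array([ 0.581, -0.076,  0.101]), array([ 0.586, -0.069,  0.109]), array([ 0.63 , -0.054,  0.122])]
```

>>> move_arm(offset=[[0.6, 0, 0], [1.2, 0.1, 0], [1.6, 0.1, 0], [1.6, 0.1, 0], [1.6, 0.1, 0]], twist=[[0, 0, 0], [0, 0, 0], [0, 0, 0], [0, 0, 0], [0, 0, 0]], grip=[0.5, 0.5, 0.5, 0.5, 0.5])

```text
time: 7.4
ee_pos: [0.6005, 0.0199, 0.0761]
tcp_rot: [180.0, 0.1, 96.0]
wrist_force: [-0.2, -6.4, 3.9]
opening: 0.0496
grasp_force: 26.0
```

>>> move_arm(offset=[[1.6, 0.1, 0], [1.6, 0.1, 0], [1.6, 0.1, 0], [1.5, 0.1, 0], [0.8, 0, 0]], twist=[[0, 0, 0], [0, 0, 0], [0, 0, 0], [0, 0, 0], [0, 0, 0]], grip=[0.5, 0.5, 0.5, 0.5, 0.5])

```text
time: 7.9
ee_pos: [0.5969, 0.0915, 0.0761]
tcp_rot: [180.0, 0.1, 96.1]
wrist_force: [0.2, -6.2, 4.1]
opening: 0.0502
grasp_force: 26.1
```

Run:
```python
from h import *
np.set_printoptions(precision=4,suppress=True)
p=shot('wrist'); save(p,'w4.png'); o=p['obs']; print(o['ee_pos'],o['opening'],o['grasp_force'],o['wrist_force'])
for r in reds(p): print(*r)
```

```text
[0.5969 0.0915 0.0761] 0.05020731466070173 26.11017733812332 [ 0.1975 -6.1578  4.1192]
[280. 287.] 11359 [596.9  93.2] [48.4 52. ] 7.3
[527. 342.] 4073 [764.1  56.9] [ 37.  132.4] 52.9
```

>>> move_arm(offset=[[0, 0, 0], [0, 0, 0], [0, 0, 0], [0, 0, 0], [0, 0, 0]], twist=[[0, 0, 0], [0, 0, 0], [0, 0, 0], [0, 0, 0], [0, 0, 0]], grip=[0.7, 1, 1, 1, 1])

```text
time: 8.45
ee_pos: [0.5969, 0.0913, 0.0755]
tcp_rot: [-180.0, -0.0, 96.1]
wrist_force: [-0.1, 0.3, -0.1]
opening: 0.0853
grasp_force: 0.0
```

>>> move_arm(offset=[[0, 0, -1.5], [0, 0, -3], [0, 0, -4], [0, 0, -4], [0, 0, -2]], twist=[[0, 0, 0], [0, 0, 0], [0, 0, 0], [0, 0, 0], [0, 0, 0]], grip=[1, 1, 1, 1, 1])

```text
time: 8.95
ee_pos: [0.5975, 0.0916, 0.226]
tcp_rot: [179.7, -0.0, 96.1]
wrist_force: [0.8, 0.4, -1.0]
opening: 0.0854
grasp_force: 0.0
```

>>> move_arm(offset=[[-4.2, 0.1, 0], [-4.2, 0, 0], [-4.3, 0.1, 0], [-4.3, 0, 0], [-4.2, 0.1, 0]], twist=[[0, 0, 0], [0, 0, 0], [0, 0, -0.01], [0, 0, 0], [0, 0, 0]], grip=[1, 1, 1, 1, 1])

```text
time: 9.45
ee_pos: [0.6233, -0.1206, 0.2222]
tcp_rot: [179.9, 0.0, 96.7]
wrist_force: [-0.6, -0.3, 0.6]
opening: 0.0849
grasp_force: 0.0
```

Run:
```python
from h import *
np.set_printoptions(precision=4,suppress=True)
p=shot('wrist'); save(p,'w5.png'); o=p['obs']; print(o['ee_pos'],o['tcp_rot'],o['opening'],o['grasp_force'],o['wrist_force'])
for r in reds(p): print(*r)
try: print(green(p))
except Exception as e: print(e)
```

```text
[ 0.6233 -0.1206  0.2222] [179.9286   0.0193  96.7016] 0.08489678395325824 0.0 [-0.5674 -0.2803  0.6323]
[481.  58.] 1406 [786.3  35. ] [61.2 40. ] 32.3
[280. 209.] 1979 [ 625.  -123.5] [49.3 37.2] 6.6
[126. 403.] 383 [ 444.2 -427.7] [83.2 22.3] 10.0
(array([0.5028, 0.0614]), np.float64(0.006904054949675995))
```

View pics/w5.png

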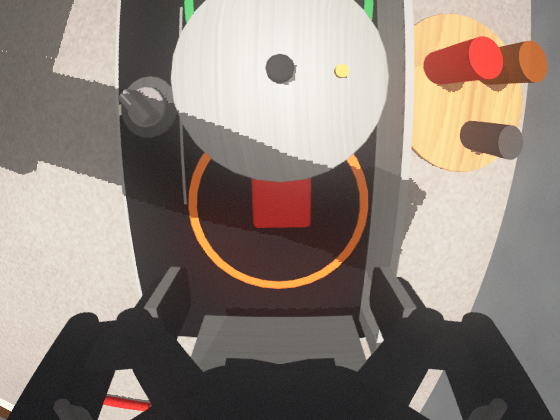

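```bash
cat >> h.py <<'E'
def circ(P):
    A=np.c_[2*P,np.ones(len(P))]; s=np.linalg.lstsq(A,(P**2).sum(1),rcond=None)[0]
    return s[:2],np.sqrt(s[2]+s[:2]@s[:2])
E
python3 - <<'E'
from h import *
np.set_printoptions(precision=4,suppress=True)
p=shot('wrist'); h=cv2.cvtColor(p['color'],cv2.COLOR_RGB2HSV)
m=cv2.inRange(h,(8,150,60),(22,255,255)); m[:,:180]=0; m[:,380:]=0; m[:150]=0; m[300:]=0
print('orange',circ(proj(p,m>0,.03)))
v=(h[...,2]<90).astype(np.uint8); c,l,s,cc=cv2.connectedComponentsWithStats(v[30:110,230:330]); 
for k in range(1,c): 
    if s[k,4]>200: print('valve px',cc[k]+[230,30],s[k],atz(p,cc[k]+[230,30],.143))
print(atz(p,(280,67),.147))
for t,z in(('cooker',.03),('dial_grip',.067)):
  for r in finder.pinpoint(p,t)[:1]: print(t,r['p'],atz(p,r['position'],z))
lid=None
o=bot.get_obs();print(o['ee_pos'],o['tcp_rot'])
E
```

```text
orange (array([ 0.6246, -0.1487]), np.float64(0.09608654215433404))
[ 0.6119 -0.0202  0.147 ]
cooker 0.56 [ 0.6142 -0.0134  0.03  ]
dial_grip 0.82 [ 0.4699 -0.0508  0.067 ]
[ 0.6233 -0.1198  0.2214] [179.9739  -0.0075  96.589 ]
```

>>> move_arm(offset=[[0, 0.1, 3], [0, 0, 4], [0, 0, 4], [0, 0, 2], [0, 0, 1.4]], twist=[[0, 0, 0], [0, 0, 0], [0, 0, 0], [0, 0, 0], [0, 0, 0]], grip=[1, 1, 1, 1, 1])

```text
time: 10.15
ee_pos: [0.6237, -0.1172, 0.0754]
tcp_rot: [-179.9, -0.0, 96.8]
wrist_force: [-0.4, 0.2, 0.1]
opening: 0.0856
grasp_force: 0.0
```

>>> move_arm(offset=[[0, 0, 0], [0, 0, 0], [0, 0, 0], [0, 0, 0], [0, 0, 0]], twist=[[0, 0, 0], [0, 0, 0], [0, 0, 0], [0, 0, 0], [0, 0, 0]], grip=[0.8, 0.65, 0.6, 0.5, 0.5], force=25)

```text
time: 10.65
ee_pos: [0.6251, -0.1187, 0.0788]
tcp_rot: [179.9, 0.0, 96.7]
wrist_force: [-2.4, 0.7, 5.3]
opening: 0.0491
grasp_force: 25.3
```

Run:
```python
from h import *
np.set_printoptions(precision=4,suppress=True)
p=shot('wrist'); o=p['obs']; print(o['ee_pos'],o['tcp_rot'],o['opening'],o['grasp_force'],o['wrist_force'])
for r in reds(p): print(*r)
```

```text
[ 0.6251 -0.1187  0.0788] [179.854    0.0251  96.7189] 0.04909940561642708 25.25277704000473 [-2.4027  0.7112  5.2659]
[545.  45.] 1601 [734.3  15.3] [24.1 37. ] 2.1
[280. 298.] 7681 [ 625.7 -122.2] [48.8 38.8] 7.3
```

>>> move_arm(offset=[[0.6, 0, 0], [1.1, 0, 0], [1.3, -0.1, 0], [1.4, 0, 0], [1.3, -0.1, 0]], twist=[[0, 0, 0], [0, 0, 0], [0, 0, 0], [0, 0, 0], [0, 0, 0]], grip=[0.5, 0.5, 0.5, 0.5, 0.5])

```text
time: 11.2
ee_pos: [0.6169, -0.0632, 0.0788]
tcp_rot: [179.8, 0.2, 96.6]
wrist_force: [1.1, -5.3, 5.5]
opening: 0.0498
grasp_force: 25.6
```

>>> move_arm(offset=[[1.3, 0, 0], [1.2, -0.1, 0], [0.8, 0, 0], [0.4, 0, 0], [0, 0, 0]], twist=[[0, 0, 0], [0, 0, 0], [0, 0, 0], [0, 0, 0], [0, 0, 0]], grip=[0.5, 0.5, 0.5, 0.5, 0.5])

```text
time: 11.7
ee_pos: [0.6115, -0.0258, 0.0789]
tcp_rot: [179.8, 0.1, 96.7]
wrist_force: [-0.8, -0.8, 6.4]
opening: 0.0495
grasp_force: 25.7
```

Run:
```python
from h import *
np.set_printoptions(precision=4,suppress=True)
p=shot('wrist'); o=p['obs']; print(o['ee_pos'],o['tcp_rot'],o['opening'],o['grasp_force'],o['wrist_force'])
for r in reds(p): print(*r)
```

```text
[ 0.6115 -0.0258  0.0789] [179.8141   0.0731  96.7041] 0.04947090147580328 25.695887804031372 [-0.8099 -0.8272  6.3506]
[550. 181.] 961 [737.8  38.2] [20.8 37.1] 22.6
[279. 300.] 7238 [612.2 -29.7] [48.8 37.8] 7.1
```

>>> move_arm(offset=[[0, 0, 0], [0, 0, 0], [0, 0, 0], [0, 0, 0], [0, 0, 0]], twist=[[0, 0, 0], [0, 0, 0], [0, 0, 0], [0, 0, 0], [0, 0, 0]], grip=[0.7, 1, 1, 1, 1])

```text
time: 12.25
ee_pos: [0.6104, -0.0257, 0.0766]
tcp_rot: [-180.0, -0.0, 96.7]
wrist_force: [1.3, -0.2, -0.8]
opening: 0.0851
grasp_force: 0.0
```

>>> move_arm(offset=[[0, 0, -1.5], [0, 0, -3], [0, 0, -4], [0, 0, -4], [0, 0, -3]], twist=[[0, 0, 0], [0, 0, 0], [0, 0, 0], [0, 0, 0], [0, 0, 0]], grip=[1, 1, 1, 1, 1])

```text
time: 12.75
ee_pos: [0.6105, -0.0257, 0.2358]
tcp_rot: [179.8, 0.0, 96.7]
wrist_force: [1.0, 0.7, 0.2]
opening: 0.0853
grasp_force: 0.0
```

>>> move_arm(offset=[[-2, -3, 0], [-1, -4, 0], [0, -4, 0], [0, -2, 0], [0, 0, 0]], twist=[[0, 0, 0], [0, 0, 0], [0, 0, 0], [0, 0, 0], [0, 0, 0]], grip=[1, 1, 1, 1, 1])

```text
time: 13.25
ee_pos: [0.483, -0.0711, 0.234]
tcp_rot: [179.9, 0.0, 96.7]
wrist_force: [0.2, -0.0, 0.2]
opening: 0.0852
grasp_force: 0.0
```

Run:
```python
from h import *
np.set_printoptions(precision=4,suppress=True)
p=shot('wrist'); save(p,'w6.png'); o=p['obs']; print(o['time'],o['ee_pos'],o['tcp_rot'])
for r in reds(p): print(*r)
h=cv2.cvtColor(p['color'],cv2.COLOR_RGB2HSV); m=cv2.inRange(h,(45,120,60),(80,255,255)); P=proj(p,m>0,.03); P=P[abs(np.hypot(*(P-[.5985,.0806]).T)-.095)<.015]; print(len(P),circ(P))
for t,z in(('cooker',.03),('dial_grip',.067)):
  for r in finder.pinpoint(p,t)[:1]: print(t,r['p'],r['position'],atz(p,r['position'],z))
```

```text
13.25 [ 0.483  -0.0711  0.234 ] [179.8599   0.042   96.65  ]
[550. 136.] 488 [766.   34.6] [46.5 38.4] 10.0
[417. 182.] 939 [609.6 -30.7] [52.6 38.6] 6.1
1614 (array([0.5968, 0.0796]), np.float64(0.09425984854643682))
cooker 0.67 [399.1, 62.7] [0.5995 0.081  0.03  ]
dial_grip 0.81 [271.5, 167.9] [ 0.4729 -0.0511  0.067 ]
```

View pics/w6.png

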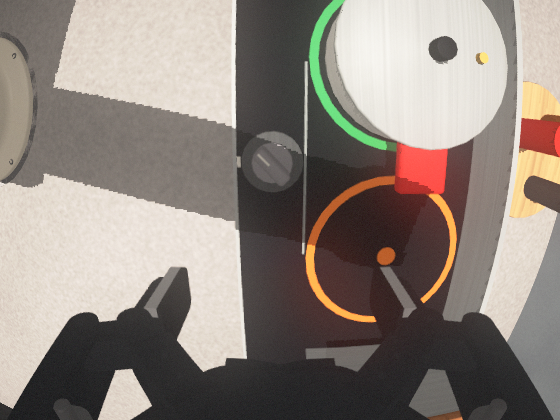

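Run:
```python
from h import *
np.set_printoptions(precision=4,suppress=True)
p=shot('wrist')
P=np.array([dep(p,(x,y)) for y in range(125,205) for x in range(235,310) if p['depth'][y,x]>0])
for lo in(.066,.07):
    B=P[(P[:,2]>lo)&(P[:,2]<.09)]; r=cv2.minAreaRect((B[:,:2]*1000).astype(np.float32)); c=B[:,:2].mean(0); w,V=np.linalg.eigh(np.cov((B[:,:2]-c).T)); v=V[:,1]
    print(lo,len(B),c,np.median(B[:,2]),r,np.degrees(np.arctan2(v[1],v[0])))
plan([(.4725,-.0515,.2,-53)],[19])
```

```text
0.066 619 [ 0.4728 -0.0492] 0.07424434207659275 ((472.598388671875, -49.92045593261719), (14.460941314697266, 40.997581481933594), 49.44482421875) 139.42648612924387
0.07 600 [ 0.4726 -0.0494] 0.07429868291942232 ((472.5647888183594, -49.95634460449219), (14.406135559082031, 41.02705001831055), 49.19022750854492) 139.25568495457964
off [[0.1, -0.1, 0.2], [0.1, -0.0, 0.1], [0.1, -0.1, 0.2], [0.1, -0.1, 0.2], [0.0, -0.1, 0.1]] tw [[0, 0, np.float64(0.14)], [0, 0, np.float64(0.14)], [0, 0, np.float64(0.13)], [0, 0, np.float64(0.14)], [0, 0, np.float64(0.14)]]
off [[0.1, -0.1, 0.2], [0.0, -0.1, 0.2], [0.0, -0.2, 0.1], [0.0, -0.1, 0.2], [0.0, -0.1, 0.2]] tw [[0, 0, np.float64(0.14)], [0, 0, np.float64(0.13)], [0, 0, np.float64(0.14)], [0, 0, np.float64(0.14)], [0, 0, np.float64(0.14)]]
off [[-0.0, -0.1, 0.2], [-0.1, -0.1, 0.1], [-0.1, -0.1, 0.2], [-0.0, -0.1, 0.2], [-0.1, -0.1, 0.1]] tw [[0, 0, np.float64(0.13)], [0, 0, np.float64(0.14)], [0, 0, np.float64(0.14)], [0, 0, np.float64(0.14)], [0, 0, np.float64(0.13)]]
off [[-0.1, -0.1, 0.2], [-0.1, -0.0, 0.2], [-0.2, -0.1, 0.1], [-0.1, 0.0, 0.2]] tw [[0, 0, np.float64(0.14)], [0, 0, np.float64(0.14)], [0, 0, np.float64(0.14)], [0, 0, np.float64(0.13)]]
end [ 0.4724 -0.0512  0.2001] -52.82506205534586
```

Run:
```python
from h import *
plan([(.4727,-.050,.2,-40.7)],[18])
```

```text
off [[0.1, -0.1, 0.2], [0.1, -0.0, 0.2], [0.1, -0.1, 0.1], [0.1, -0.1, 0.2], [0.1, -0.1, 0.2]] tw [[0, 0, np.float64(0.13)], [0, 0, np.float64(0.14)], [0, 0, np.float64(0.13)], [0, 0, np.float64(0.13)], [0, 0, np.float64(0.14)]]
off [[0.0, -0.2, 0.2], [0.1, -0.1, 0.1], [0.0, -0.1, 0.2], [0.0, -0.2, 0.2], [0.0, -0.1, 0.2]] tw [[0, 0, np.float64(0.13)], [0, 0, np.float64(0.13)], [0, 0, np.float64(0.14)], [0, 0, np.float64(0.13)], [0, 0, np.float64(0.13)]]
off [[-0.0, -0.1, 0.2], [-0.1, -0.2, 0.1], [-0.0, -0.1, 0.2], [-0.1, -0.1, 0.2], [-0.1, -0.1, 0.2]] tw [[0, 0, np.float64(0.14)], [0, 0, np.float64(0.13)], [0, 0, np.float64(0.13)], [0, 0, np.float64(0.14)], [0, 0, np.float64(0.13)]]
off [[-0.1, -0.1, 0.1], [-0.1, -0.1, 0.2], [-0.1, -0.0, 0.2]] tw [[0, 0, np.float64(0.13)], [0, 0, np.float64(0.14)], [0, 0, np.float64(0.13)]]
end [ 0.47268696 -0.05030067  0.20005529] -40.79294835759859
```

>>> move_arm(offset=[[0.1, -0.1, 0.2], [0.1, 0, 0.2], [0.1, -0.1, 0.1], [0.1, -0.1, 0.2], [0.1, -0.1, 0.2]], twist=[[0, 0, 0.13], [0, 0, 0.14], [0, 0, 0.13], [0, 0, 0.13], [0, 0, 0.14]], grip=[0.7, 0.7, 0.7, 0.7, 0.7])

```text
time: 13.95
ee_pos: [0.4824, -0.0649, 0.2223]
tcp_rot: [-180.0, 0.0, 58.0]
wrist_force: [0.4, 0.1, -0.3]
opening: 0.06
grasp_force: 0.0
```

>>> move_arm(offset=[[0, -0.2, 0.2], [0.1, -0.1, 0.1], [0, -0.1, 0.2], [0, -0.2, 0.2], [0, -0.1, 0.2]], twist=[[0, 0, 0.13], [0, 0, 0.13], [0, 0, 0.14], [0, 0, 0.13], [0, 0, 0.13]], grip=[0.7, 0.7, 0.7, 0.7, 0.7])

```text
time: 14.45
ee_pos: [0.4782, -0.0591, 0.2133]
tcp_rot: [-180.0, 0.0, 20.2]
wrist_force: [-0.0, -0.9, -0.2]
opening: 0.0596
grasp_force: 0.0
```

>>> move_arm(offset=[[0, -0.1, 0.2], [-0.1, -0.2, 0.1], [0, -0.1, 0.2], [-0.1, -0.1, 0.2], [-0.1, -0.1, 0.2]], twist=[[0, 0, 0.14], [0, 0, 0.13], [0, 0, 0.13], [0, 0, 0.14], [0, 0, 0.13]], grip=[0.7, 0.7, 0.7, 0.7, 0.7])

```text
time: 14.95
ee_pos: [0.4641, -0.1026, 0.2042]
tcp_rot: [-177.7, 0.2, -13.7]
wrist_force: [0.9, -0.0, -0.6]
opening: 0.0595
grasp_force: 0.0
```

>>> move_arm(offset=[[-0.1, -0.1, 0.1], [-0.1, -0.1, 0.2], [-0.1, 0, 0.2], [0, 0, 0]], twist=[[0, 0, 0.13], [0, 0, 0.14], [0, 0, 0.13], [0, 0, 0]], grip=[0.7, 0.7, 0.7, 0.7])

```text
time: 15.35
ee_pos: [0.4178, -0.1972, 0.1993]
tcp_rot: [-173.5, 1.8, -29.3]
wrist_force: [0.1, 0.8, -0.3]
opening: 0.0596
grasp_force: 0.0
```

Run:
```python
from h import *
np.set_printoptions(precision=4,suppress=True)
p=shot('wrist'); o=p['obs']; print(o['time'],o['ee_pos'],o['tcp_rot'],o['q'])
P=np.array([dep(p,(x,y)) for y in range(20,400) for x in range(150,420) if p['depth'][y,x]>0])
B=P[(P[:,2]>.068)&(P[:,2]<.09)&(np.hypot(*(P[:,:2]-[.4727,-.05]).T)<.03)]; r=cv2.minAreaRect((B[:,:2]*1000).astype(np.float32)); print(len(B),r)
```

```text
15.35 [ 0.4178 -0.1972  0.1993] [-173.5219    1.7983  -29.3042] [-29.3538  -5.8203  -3.7048  93.9193   6.4766 179.9501]
1 ((480.2356872558594, -66.38262176513672), (0.0, 0.0), 0.0)
```

>>> move_arm(offset=[[0, 0, 0], [0, 0, 0], [0, 0, 0]], twist=[[0, 0, -0.1], [0, 0, -0.1], [0, 0, 0]], grip=[0.7, 0.7, 0.7])

```text
time: 15.7
ee_pos: [0.4196, -0.1936, 0.1999]
tcp_rot: [-173.3, 0.4, -17.3]
wrist_force: [-0.1, 1.5, -0.3]
opening: 0.0596
grasp_force: 0.0
```

Run:
```python
from h import *
o=bot.get_obs(); print(o['ee_pos'],o['tcp_rot'],o['q'])
```

```text
[ 0.41964572 -0.19363314  0.19992868] [-173.31015325    0.37424801  -17.33038273] [-28.8526413   -5.88984616  -3.70074619  93.89772634   6.47970119
 168.40288859]
```

Run:
```python
from h import *
o=bot.get_obs(); W=R.from_euler('xyz',o['tcp_rot'],degrees=True); pos=np.array(o['ee_pos']); T=np.array([.4727,-.05,.2]); e0=np.array(o['tcp_rot'])
e0[0]%=360; rows=[]; p0=pos.copy(); n=20
for i in range(1,n+1):
    f=min(1,i/5); e=[e0[0]+(180-e0[0])*f, e0[1]*(1-f), e0[2]+(139.3-e0[2])*i/n]
    d=np.round(W.inv().apply(p0+(T-p0)*i/n-pos)*100,1); a=np.round((W.inv()*R.from_euler('xyz',e,degrees=True)).as_rotvec(),2)
    pos=pos+W.apply(d/100); W=W*R.from_rotvec(a); rows.append((d.tolist(),a.tolist()))
for i in range(0,n,5): print([r[0] for r in rows[i:i+5]],[r[1] for r in rows[i:i+5]])
print(pos,W.as_euler('xyz',degrees=True),np.abs([r[1] for r in rows]).max())
```

```text
[[0.0, -0.8, 0.1], [0.2, -0.7, 0.1], [0.2, -0.7, 0.0], [0.4, -0.7, 0.0], [0.4, -0.6, 0.1]] [[-0.02, -0.01, -0.14], [-0.03, -0.01, -0.13], [-0.02, -0.01, -0.14], [-0.02, -0.0, -0.14], [-0.03, -0.0, -0.13]]
[[0.5, -0.6, -0.0], [0.6, -0.5, -0.0], [0.7, -0.4, -0.0], [0.7, -0.3, -0.0], [0.7, -0.3, -0.0]] [[0.0, -0.0, -0.14], [0.0, -0.0, -0.14], [0.0, -0.0, -0.13], [0.0, -0.0, -0.14], [0.0, -0.0, -0.14]]
[[0.7, -0.1, -0.0], [0.8, 0.0, -0.0], [0.8, 0.1, -0.0], [0.7, 0.2, -0.0], [0.7, 0.3, -0.0]] [[0.0, -0.0, -0.13], [0.01, -0.0, -0.14], [-0.0, -0.0, -0.14], [-0.0, -0.0, -0.13], [-0.0, -0.0, -0.14]]
[[0.7, 0.4, -0.0], [0.6, 0.5, -0.0], [0.5, 0.5, -0.0], [0.5, 0.6, -0.0], [0.3, 0.7, -0.0]] [[-0.0, -0.0, -0.14], [-0.0, -0.0, -0.13], [-0.0, -0.0, -0.14], [-0.0, -0.0, -0.14], [-0.0, -0.0, -0.13]]
[ 0.47282025 -0.05006718  0.19955467] [-179.9064275    -0.26833945  139.13647574] 0.14
```

>>> move_arm(offset=[[0, -0.8, 0.1], [0.2, -0.7, 0.1], [0.2, -0.7, 0], [0.4, -0.7, 0], [0.4, -0.6, 0.1]], twist=[[-0.02, -0.01, -0.14], [-0.03, -0.01, -0.13], [-0.02, -0.01, -0.14], [-0.02, 0, -0.14], [-0.03, 0, -0.13]], grip=[0.7, 0.7, 0.7, 0.7, 0.7])

```text
time: 16.2
ee_pos: [0.4332, -0.1579, 0.1995]
tcp_rot: [179.8, -0.2, 21.7]
wrist_force: [0.3, -0.2, 0.3]
opening: 0.0593
grasp_force: 0.0
```

>>> move_arm(offset=[[0.5, -0.6, 0], [0.6, -0.5, 0], [0.7, -0.4, 0], [0.7, -0.3, 0], [0.7, -0.3, 0]], twist=[[0, 0, -0.14], [0, 0, -0.14], [0, 0, -0.13], [0, 0, -0.14], [0, 0, -0.14]], grip=[0.7, 0.7, 0.7, 0.7, 0.7])

```text
time: 16.7
ee_pos: [0.446, -0.1211, 0.1996]
tcp_rot: [179.7, -0.1, 61.3]
wrist_force: [-0.5, 0.3, 0.0]
opening: 0.0599
grasp_force: 0.0
```

>>> move_arm(offset=[[0.7, -0.1, 0], [0.8, 0, 0], [0.8, 0.1, 0], [0.7, 0.2, 0], [0.7, 0.3, 0]], twist=[[0, 0, -0.13], [0.01, 0, -0.14], [0, 0, -0.14], [0, 0, -0.13], [0, 0, -0.14]], grip=[0.7, 0.7, 0.7, 0.7, 0.7])

```text
time: 17.2
ee_pos: [0.4596, -0.0856, 0.1996]
tcp_rot: [-179.7, -0.2, 100.2]
wrist_force: [-0.2, 0.8, -1.0]
opening: 0.0601
grasp_force: 0.0
```

>>> move_arm(offset=[[0.7, 0.4, 0], [0.6, 0.5, 0], [0.5, 0.5, 0], [0.5, 0.6, 0], [0.3, 0.7, 0]], twist=[[0, 0, -0.14], [0, 0, -0.13], [0, 0, -0.14], [0, 0, -0.14], [0, 0, -0.13]], grip=[0.7, 0.7, 0.7, 0.7, 0.7])

```text
time: 17.7
ee_pos: [0.4729, -0.0497, 0.1996]
tcp_rot: [-179.9, -0.3, 139.2]
wrist_force: [0.3, 1.0, 0.0]
opening: 0.0593
grasp_force: 0.0
```

Run:
```python
from h import *
np.set_printoptions(precision=4,suppress=True)
p=shot('wrist'); o=p['obs']; print(o['time'],o['ee_pos'],o['tcp_rot'],o['q'])
P=np.array([dep(p,(x,y)) for y in range(20,400) for x in range(150,420) if p['depth'][y,x]>0])
B=P[(P[:,2]>.068)&(P[:,2]<.09)&(np.hypot(*(P[:,:2]-[.4727,-.05]).T)<.03)]; r=cv2.minAreaRect((B[:,:2]*1000).astype(np.float32)); print(len(B),r)
```

```text
17.7 [ 0.4729 -0.0497  0.1996] [-179.8993   -0.2724  139.1759] [-6.0441 -5.3562 -3.0191 92.6184  0.0727 34.7795]
728 ((471.75042724609375, -49.63328552246094), (14.009303092956543, 41.05436325073242), 49.46980285644531)
```

>>> move_arm(offset=[[0, 0, 3], [0, 0, 4], [0, 0, 4], [0, 0, 2.5], [0, 0, 1.8]], twist=[[0, 0, 0], [0, 0, 0], [0, 0, 0], [0, 0, 0], [0, 0, 0]], grip=[0.7, 0.7, 0.7, 0.7, 0.7])

```text
time: 18.25
ee_pos: [0.471, -0.05, 0.0444]
tcp_rot: [-179.8, -0.4, 138.7]
wrist_force: [0.2, -0.5, -0.3]
opening: 0.0594
grasp_force: 0.0
```

>>> move_arm(offset=[[0, 0, 0], [0, 0, 0], [0, 0, 0], [0, 0, 0], [0, 0, 0]], twist=[[0, 0, 0], [0, 0, 0], [0, 0, 0], [0, 0, 0], [0, 0, 0]], grip=[0.4, 0.2, 0.15, 0.1, 0.1], force=20)

```text
time: 18.75
ee_pos: [0.4735, -0.0499, 0.0483]
tcp_rot: [179.9, -0.1, 138.9]
wrist_force: [4.5, 4.7, -0.5]
opening: 0.0136
grasp_force: 25.5
```

>>> move_arm(offset=[[0, 0, 0], [0, 0, 0], [0, 0, 0], [0, 0, 0], [0, 0, 0]], twist=[[0, 0, -0.1], [0, 0, -0.12], [0, 0, -0.12], [0, 0, -0.12], [0, 0, -0.12]], grip=[0.1, 0.1, 0.1, 0.1, 0.1])

```text
time: 19.25
ee_pos: [0.474, -0.0491, 0.0483]
tcp_rot: [179.7, -0.0, 172.5]
wrist_force: [6.7, 11.0, -2.2]
opening: 0.0134
grasp_force: 25.3
```

>>> move_arm(offset=[[0, 0, 0], [0, 0, 0], [0, 0, 0], [0, 0, 0], [0, 0, 0]], twist=[[0, 0, -0.1], [0, 0, -0.1], [0, 0, -0.04], [0, 0, 0], [0, 0, 0]], grip=[0.1, 0.1, 0.1, 0.1, 0.1])

```text
time: 19.75
ee_pos: [0.474, -0.0487, 0.0483]
tcp_rot: [179.7, 0.1, -174.0]
wrist_force: [6.8, 12.5, -1.5]
opening: 0.0134
grasp_force: 25.3
```

>>> move_arm(offset=[[0, 0, 0], [0, 0, 0], [0, 0, 0], [0, 0, 0], [0, 0, 0]], twist=[[0, 0, 0], [0, 0, 0], [0, 0, 0], [0, 0, 0], [0, 0, 0]], grip=[0.3, 0.5, 0.6, 0.6, 0.6])

```text
time: 20.25
ee_pos: [0.4718, -0.0508, 0.0468]
tcp_rot: [179.9, -0.2, -174.1]
wrist_force: [0.4, 0.4, -0.8]
opening: 0.0511
grasp_force: 0.0
```

>>> move_arm(offset=[[0, 0, -2], [0, 0, -4], [0, 0, -4], [0, 0, -4], [0, 0, -3]], twist=[[0, 0, 0], [0, 0, 0], [0, 0, 0], [0, 0, 0], [0, 0, 0]], grip=[0.6, 0.6, 0.6, 0.6, 0.6])

```text
time: 20.75
ee_pos: [0.4727, -0.0511, 0.2193]
tcp_rot: [179.9, -0.1, -174.1]
wrist_force: [0.5, 0.1, -0.1]
opening: 0.0511
grasp_force: 0.0
```

Run:
```python
from h import *
np.set_printoptions(precision=4,suppress=True)
p=shot('wrist'); o=p['obs']; print(o['time'],o['ee_pos'],o['tcp_rot'])
P=np.array([dep(p,(x,y)) for y in range(20,400) for x in range(150,420) if p['depth'][y,x]>0])
B=P[(P[:,2]>.068)&(P[:,2]<.09)&(np.hypot(*(P[:,:2]-[.4727,-.05]).T)<.03)]; r=cv2.minAreaRect((B[:,:2]*1000).astype(np.float32)); print(len(B),r)
for n in('side','scene'):
    q=shot(n); 
    for r in finder.pinpoint(q,'cooker')[:1]: print(n,r['p'],atz(q,r['position'],.03))
    if n=='side': cv2.imwrite('pics/end.png',cv2.resize(q['color'][130:330,150:450],None,fx=2,fy=2)[:,:,::-1])
```

```text
20.75 [ 0.4727 -0.0511  0.2193] [ 179.8984   -0.1349 -174.1004]
634 ((471.8251037597656, -50.14210510253906), (40.98208236694336, 13.389503479003906), 6.122325420379639)
scene 0.91 [0.6016 0.0836 0.03  ]
```

View pics/end.png

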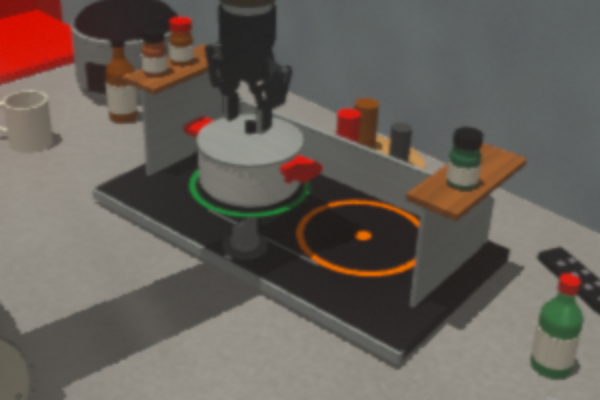

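The picture shows the cooker on the green ring, the dial at off and the jars, mug and bottles in place. The dial bar reads 6.1° against the hob's 6.5°, so it is at its stop.

```bash
python3 -c "
from workcell import bot
print(bot.job_done())"
```

```text
the job is handed in; nothing more can be done
None
```

The job is handed in: at my last checks the cooker was within about 5 mm of the green ring's centre with its handles left and right, the dial was at off, and the gripper was clear of everything; no verdict came back.

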